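# Sort the spool and the dye bottle into their trays

### The job

Two things were left out between the two wooden trays: a spool of white thread and a dye bottle with a grey cap. Sort them by kind: stand each one upright on the floor of the tray that already holds one of its kind (spool with spool, bottle with bottle), beside it. Leave the spool and the bottle already in the trays standing in place, and leave the wax stick, the felt block and the polish tin alone.

Things in the scene. Friction and masses are not known exactly. Their poses are not given: they have to be found in the camera images.
- spool_tray: Open tray of pale wood, fixed; outside 120 (its x) x 230 (its y) x 26 mm high, walls and floor 5 mm thick, 7 mm battens in the inner corners, a blank brass-framed label on its -x face (towards the robot). Origin: centre of its underside; z up. A thread spool stands at its +y end; the -y half is free. May be the left or the right tray.
- bottle_tray: Open tray of pale wood, fixed; outside 120 (its x) x 230 (its y) x 26 mm high, walls and floor 5 mm thick, 7 mm battens in the inner corners, a blank brass-framed label on its -x face (towards the robot). Origin: centre of its underside; z up. A dye bottle stands at its +y end; the -y half is free. May be the left or the right tray.
- tray_spool: Spool of tan thread, 44 mm diameter x 50 mm high, standing in the spool tray about 65 mm from the tray's centre towards its +y end. Loose. Origin: centre of its underside; z up.
- tray_bottle: Brown dye bottle with a black cap, 40 mm diameter x 107 mm high, standing in the bottle tray about 65 mm from the tray's centre towards its +y end. Loose. Origin: centre of its underside; z up.
- loose_spool: To be sorted: spool of white thread with wooden flanges, a 44 mm diameter x 50 mm high cylinder, about 0.06 kg, standing on the top between the trays. Origin: centre of its underside; z up.
- loose_bottle: To be sorted: brown dye bottle with a white label and a grey cap, 92 mm high, about 0.11 kg, standing on the top between the trays. Body 42 mm diameter up to z = 53 mm, a neck of 21 mm, fixed cap about 27 mm diameter from z = 64 to 92 mm (it can be carried by the cap). Origin: centre of its underside; z up.
- wax_stick: Bystander: wax stick, black and cream, 22 x 75 x 18 mm, lying flat at the front edge. Origin: centre of its underside.
- felt_block: Bystander: wood and felt polishing block, 45 x 85 x 40 mm, at the front edge, right. Origin: centre of its underside.
- polish_tin: Bystander: round black and white polish tin, 73 mm diameter x 22 mm, at the back. Origin: centre of its underside.

How it is judged:
By the outcome, as a careful person would: the job done as asked, in the order asked, and still so for the second after the job is handed in, with the robot touching nothing.
It also fails if it takes over 56 s, if anything falls off the work surface, if the arm or the gripper's body presses on something with over 40 N, if the wrist force passes 120 N, or if a joint passes its speed limit or range.

### The arm

A 6-joint arm with a two-finger parallel gripper is mounted at the origin on a cart in front of the work surface, level with it; the furniture and walls round the work are solid. World frame = base frame: x ahead of the robot, y to its left, z up, the work surface at z = 0. Lengths are in mm, angles in rad, forces in N, time in s.
With the tool pointing down it reaches from about 400 to 925 mm from the base axis. Payload 12.5 kg.
Tool frame: the origin (TCP) lies at the very end of the fingers, on their centre line; the grasp point (between the pads) lies 19 mm behind it; z points along the fingers, y is the line along which they close (so a half turn about z gives the same grasp; the last joint's range is limited). The gripper opens to 95 mm and grips with 3 to 60 N. Pads are 20 mm wide; open, the fingers measure 119 mm over their backs; the gripper's body (75 mm by 180 mm) begins 59 mm behind the grasp point.
Start: joints at [-1.396, 0.491, 1.559, -0, 1.092, -0.106], TCP at [173.225, -600.533, 214.661] pointing down, gripper open.
Joint ranges: [-3.1, 3.1], [-0.84, 2.19], [0.05, 2.79], [-1.13, 4.28], [0.06, 2.93], [-2.69, 2.69]. Speed limits (rad/s): [2.22, 2.22, 2.79, 3.14, 3.14, 3.14].

### API

Orientations are given as [roll, pitch, yaw] about the fixed x, y, z axes, in that order (R = Rz(yaw) Ry(pitch) Rx(roll)).
In Python, from cell import env gives the robot as it stands.
- The arm moves only by the shell command python3 steer.py, which reads ROWS from standard input. ROWS is one flat JSON list of numbers that holds 1 to 5 rows one after another, with no inner brackets; each row has 5 numbers: dx, dy, dz in cm, then a turn about the tool's z in units of 0.2 rad, then the opening from 0.0 (shut) to 1.0 (fully open); each row is the pose to reach, as a shift and turn from the pose commanded when the command began, along the tool's axes at that moment; what a row does not reach only later rows make up. A row lasts 1/12 s, in which the tool goes at most 41.7 mm and 0.125 rad, less where a joint would pass 70% of its speed; a pose out of reach is approached as far as the arm can. The fingers move at their own pace and stop on an object; the grip force is fixed at half the most. Time passes only in rows, so rows that do not move let the fingers close. It prints the time, the measured TCP pose, the force, the opening and the grip force at its end. Input that does not fit is refused with a message, and nothing moves.
- env.state(): the state, without advancing time (a new reading comes with each control period).
- env.read_camera(name): name is "scene" or "top" or "wrist"; returns (picture, depth): 480x640x3 uint8, red, green, blue; 480x640 float32, mm along the optical axis (not along the pixel's ray), 0 where there is no reading.
- env.camera_info(name): a dict with "vertical_fov" (degrees; the focal length in pixels is half the picture's height over the tangent of half this angle, whatever the lens; pixels are square), "cx", "cy" (the principal point, pixels), "dist_coeffs" ([k1, k2, p1, p2, k3] as OpenCV has them; the pictures are not rectified), "origin" and "attitude" of the camera in the world. Camera axes: x right, y down, z forward; pixel columns grow to the right and rows downward; lengths in mm; the calibration is good to about 2 mm. A picture is of the moment at which its call begins: read the wrist's pose just before it. camera_info takes no time and is no camera call; for the wrist camera it gives the pose at the moment of the call.
- env.job_done(): hands the job in; it is judged then, once.
The state is a dict: "t": time; "joints": joint angles; "qvel": joint speeds; "tau": joint torques, N m; "eef_pos": TCP position; "tcp_rot": TCP orientation; "ft_force": force on the tool from outside, world axes, zero at the start; "moment": the same for the moment, N m; "opening": opening from 0.0 (shut) to 1.0 (fully open); "grip_force": force on a finger pad.
Only numpy, scipy, OpenCV 4.12 (cv2) and the standard library are available. Lean on these libraries where they do the work, as an engineer would, in place of code of your own. Each camera call takes 0.05 s, during which the arm holds its last target. There are 200 camera calls.

## Working session

There is one attempt and no reset: what is moved stays moved. The work goes in short steps, Python scripts to look and compute and a shell command to move; the robot and the scene stay as the last step left them, time stands still between calls to the robot, and variables do not carry over. Pictures are saved under pics/ and viewed, at most 10 in all, crops included, and the job is handed in when it is done.

```bash
ls; mkdir -p pics; python3 - <<'E'
from cell import env
import cv2,numpy as np
for n in("top","scene"):
    p,d=env.read_camera(n); cv2.imwrite(f"pics/{n}0.png",p[:,:,::-1]); np.savez(f"/tmp/{n}.npz",p=p,d=d)
    print(n,env.camera_info(n),(d>0).mean())
s=env.state();print(s)
print(env.camera_info("wrist"))
E
```

```text
cell.py
pics
steer.py
top {'vertical_fov': 48.46950834702875, 'cx': 327.53932476525557, 'cy': 236.05855001755938, 'dist_coeffs': array([-0.05022617,  0.        ,  0.        ,  0.        ,  0.        ]), 'origin': array([ 375.08036996,   29.59540966, 1326.99425838]), 'attitude': array([-3.0337439 , -0.00826226, -1.56178623])} 0.9960416666666667
scene {'vertical_fov': 55.4416308349789, 'cx': 322.5642734217938, 'cy': 243.91325874375198, 'dist_coeffs': array([0.03967127, 0.        , 0.        , 0.        , 0.        ]), 'origin': array([185.56825228, 641.49671274, 644.42973378]), 'attitude': array([-2.28958567, -0.00884595, -2.61446625])} 0.9959440104166667
{'t': 0.1, 'joints': array([-1.39559598e+00,  4.91499384e-01,  1.55936058e+00, -6.46748378e-06,
        1.09170465e+00, -1.05612939e-01]), 'qvel': array([-0.00017985, -0.00094853, -0.00292221, -0.00096118,  0.00150242,
       -0.0011713 ]), 'tau': array([ 3.94628034e-03, -6.13620400e+01, -2.58606327e+01,  6.93935738e-02,
        4.70166549e-02, -4.85295482e-05]), 'eef_pos': array([ 173.18782223, -600.31501243,  214.12973877]), 'tcp_rot': array([-3.14062551e+00, -9.67560806e-05,  2.80816222e-01]), 'ft_force': array([ 0.0761954 ,  0.20965861, -0.03972217]), 'moment': array([ 0.02970289, -0.00197254,  0.0063686 ]), 'grip_force': 0.0, 'opening': 0.9957568822435183}
{'vertical_fov': 62.464130791293115, 'cx': 321.00850909116974, 'cy': 239.2966207074308, 'dist_coeffs': array([-0.06529628,  0.        ,  0.        ,  0.        ,  0.        ]), 'origin': array([ 238.72203442, -582.46849917,  384.17363932]), 'attitude': array([ 2.89433269e+00,  1.34784506e-03, -1.29046283e+00])}
```

View pics/top0.png

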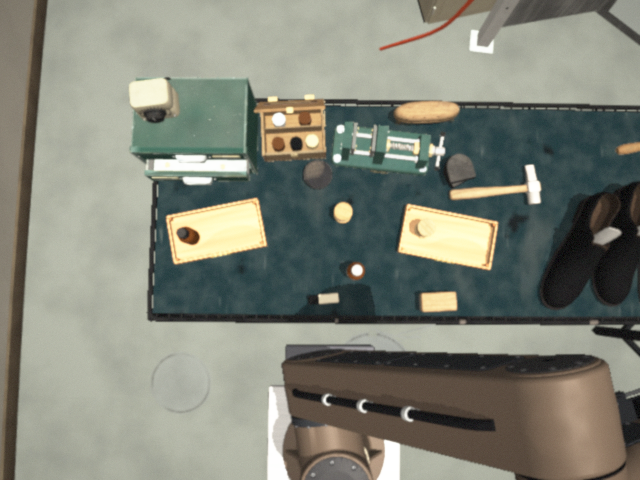

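View pics/scene0.png

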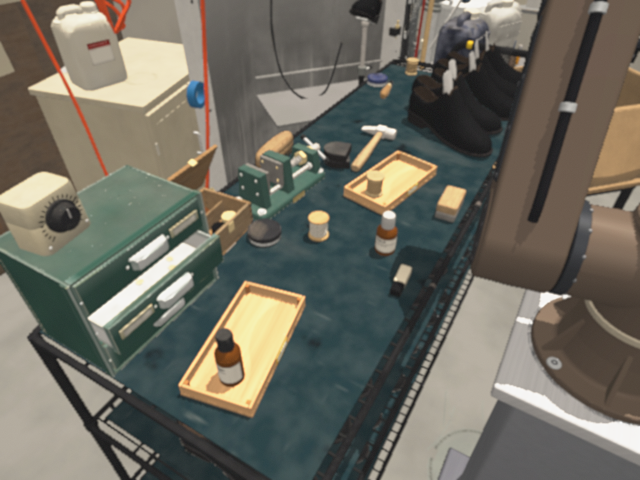

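```bash
cat > h.py <<'E'
import numpy as np,cv2
from scipy.spatial.transform import Rotation as R
def cam(i):
    f=240/np.tan(np.radians(i["vertical_fov"])/2)
    return np.array([[f,0,i["cx"]],[0,f,i["cy"]],[0,0,1]]),i["dist_coeffs"],i["origin"],R.from_euler("xyz",i["attitude"]).as_matrix()
def rays(i,uv):
    K,D,o,A=cam(i)
    n=cv2.undistortPoints(np.float64(uv).reshape(-1,1,2),K,D)[:,0]
    return o,np.c_[n,np.ones(len(n))]@A.T
def onplane(i,uv,z):
    o,r=rays(i,uv); return o+r*((z-o[2])/r[:,2])[:,None]
def cloud(i,d):
    v,u=np.mgrid[:480,:640]; o,r=rays(i,np.c_[u.ravel(),v.ravel()])
    P=o+r*d.reshape(-1,1); P[d.ravel()==0]=np.nan
    return P.reshape(480,640,3)
def tri(i1,uv1,i2,uv2):
    o1,r1=rays(i1,[uv1]);o2,r2=rays(i2,[uv2]);a,b=r1[0],r2[0]
    t=np.linalg.lstsq(np.c_[a,-b],o2-o1,rcond=None)[0]
    p,q=o1+a*t[0],o2+b*t[1]; return (p+q)/2,np.linalg.norm(p-q)
def delta(s,target):  # tool-axis shift for a world target of TCP
    return R.from_euler("xyz",s["tcp_rot"]).as_matrix().T@(np.array(target)-s["eef_pos"])
E
```

```text
(no output)
```

The top view shows the bottle tray on the left at (217,232), with its bottle at (187,235), and the spool tray on the right at (448,237), with its spool at (422,228). The loose spool is at (343,212), the loose bottle at (357,270), the wax stick at (323,298), the felt block at (438,302) and the tin at (317,175). In the scene view the loose spool is at (318,226) and the loose bottle at (386,233).

```bash
cat > /tmp/m.py <<'E'
import sys; sys.path.insert(0,'.')
from cell import env
from h import *
I={n:env.camera_info(n) for n in("top","scene")}
L={n:np.load(f"/tmp/{n}.npz") for n in I}
C={n:cloud(I[n],L[n]["d"]) for n in I}
# objects by height blob near seeds
seeds={"lspool":(343,212),"lbottle":(357,270),"tspool":(422,228),"tbottle":(187,235)}
P=C["top"]
for k,(u,v) in seeds.items():
    w=P[v-14:v+15,u-14:u+15].reshape(-1,3); zt=np.nanpercentile(w[:,2],95); g=w[w[:,2]>zt-8]
    c0=(g.min(0)+g.max(0))/2
    print(k,"top: z",zt.round(1),"ctr",np.round(c0,1),"ext",np.ptp(g,axis=0).round(1),len(g))
    S=C["scene"].reshape(-1,3); lo=30 if k[0]=='t' else 8
    m=(np.hypot(S[:,0]-c0[0],S[:,1]-c0[1])<40)&(S[:,2]>lo)&(S[:,2]<130); g=S[m]; zt=np.percentile(g[:,2],98)
    g=g[g[:,2]>zt-4]; print("   scene: z",zt.round(1),"top ctr",((g.min(0)+g.max(0))/2).round(1),"ext",np.ptp(g,axis=0).round(1))
# trays: pale wood colour mask in top
hsv=cv2.cvtColor(L["top"]["p"],cv2.COLOR_RGB2HSV)
m=cv2.inRange(hsv,(8,50,120),(28,200,255)); 
for n,(u,v) in {"bottle_tray":(235,232),"spool_tray":(455,240)}.items():
    _,lab=cv2.connectedComponents(m); b=(lab==lab[v,u]).astype(np.uint8)
    c=max(cv2.findContours(b,0,2)[0],key=cv2.contourArea)
    q=onplane(I["top"],c[:,0],26)
    r=cv2.minAreaRect(q[:,:2].astype(np.float32)); w=P[v-4:v+5,u-4:u+5,2]
    print(n,r,"floor z",np.nanmedian(w).round(1))
    ex=[];
    S=C["scene"].reshape(-1,3); ms=np.hypot(*(S[:,:2]-np.array(r[0])).T)<30; print("   scene floor z",np.nanmedian(S[ms,2]).round(1))
    for zz,nm in((P.reshape(-1,3),"top"),(S,"scene")):
        t=(np.hypot(*(zz[:,:2]-np.array(r[0])).T)<140)&(zz[:,2]>19)&(zz[:,2]<32); g=zz[t][:,:2].astype(np.float32)
        print("   rim",nm,cv2.minAreaRect(g),len(g))
E
python3 /tmp/m.py
```

```text
lspool top: z 53.0 ctr [573.6 -15.4  52.4] ext [42.7 41.2 12.9] 255
   scene: z 53.7 top ctr [574.  -16.8  52.3] ext [44.7 44.1  5.1]
lbottle top: z 93.3 ctr [430.6 -47.3  92. ] ext [23.5 25.7 12.7] 101
   scene: z 95.0 top ctr [429.6 -48.6  93.9] ext [24.7 26.4  5. ]
tspool top: z 58.2 ctr [ 536.1 -218.4   56.2] ext [42.  42.5 11.9] 255
   scene: z 58.6 top ctr [ 536.7 -217.6   57.1] ext [42.  44.5  4.9]
tbottle top: z 113.1 ctr [510.7 355.5 112.7] ext [23.4 22.9 14. ] 94
   scene: z 114.0 top ctr [510.7 357.7 112.7] ext [24.9 23.   5.1]
bottle_tray ((526.7090454101562, 295.4959716796875), (128.24261474609375, 236.1129150390625), 11.98080062866211) floor z 5.9
   scene floor z 6.0
   rim top ((526.05419921875, 295.71624755859375), (122.4992446899414, 230.3096466064453), 11.809367179870605) 706
   rim scene ((561.4051513671875, 301.88592529296875), (196.56199645996094, 231.90203857421875), 12.605290412902832) 1970
spool_tray ((517.3820190429688, -277.38720703125), (235.15834045410156, 128.09339904785156), 79.414794921875) floor z 5.7
   scene floor z 7.3
   rim top ((520.261962890625, -279.4627685546875), (235.76724243164062, 256.05120849609375), 31.187978744506836) 908
   rim scene ((555.5093383789062, -283.85498046875), (233.5092315673828, 200.70091247558594), 80.48921966552734) 1007
```

Careful with the scale: shifts go in cm and turns go in units of 0.2 rad. That gives: 25 mm is 2.5, 153 mm is 15.3.

```bash
echo '[2.5, -2, 0, 0, 1, 5.7, -4.7, 0, 0, 1, 8.9, -7.3, 0, 0, 1, 12.1, -9.9, 0, 0, 1, 15.3, -12.5, 0, 0, 1]' | python3 steer.py; echo '[3.2, -2.6, 0, 0, 1, 6.4, -5.2, 0, 0, 1, 9.6, -7.8, 0, 0, 1, 12.8, -10.4, 0, 0, 1, 16, -13, 0, 0, 1]' | python3 steer.py; echo '[3.2, -2.6, 0, 0, 1, 6.4, -5.2, 0, 0, 1, 9.6, -7.8, 0, 0, 1, 12.8, -10.4, 0, 0, 1, 16, -13, 0, 0, 1]' | python3 steer.py
cat > /tmp/d.py <<'E'
import sys; sys.path.insert(0,'.')
from cell import env
from h import *
s=env.state(); print("t",s["t"],s["eef_pos"].round(1),s["tcp_rot"].round(4),"j6",s["joints"][5].round(2))
yaw=float(sys.argv[4]); print("delta",delta(s,[float(a) for a in sys.argv[1:4]]).round(1),"turn",round(s["tcp_rot"][2]-yaw,3))
E
python3 /tmp/d.py 573.8 -16.2 200 -0.185
```

```text
t: 0.52
eef_pos: [286.1, -436.2, 214.4]
tcp_rot: [-3.141, 0.0, 0.28]
ft_force: [0.7, 0.5, 0.8]
opening: 1.001
grip_force: 0.0
t: 0.93
eef_pos: [404.0, -266.9, 214.6]
tcp_rot: [-3.142, 0.0, 0.281]
ft_force: [0.7, -0.7, -0.2]
opening: 1.002
grip_force: 0.0
t: 1.35
eef_pos: [521.7, -97.5, 214.5]
tcp_rot: [-3.142, 0.0, 0.281]
ft_force: [1.4, -0.3, -0.4]
opening: 1.0
grip_force: 0.0
t 1.35 [521.7 -97.5 214.5] [-3.1416e+00  3.0000e-04  2.8090e-01] j6 0.98
delta [ 72.6 -63.7  14.5] turn 0.466
```

In the tool's units: 72 mm is 7.2, 67 mm is 6.7, 0.466 rad is 2.33.

```bash
echo '[2.5, -2, 0.3, 0.5, 1, 4.7, -4.1, 0.8, 1, 1, 6.7, -5.9, 1.4, 1.5, 1, 7.2, -6.3, 1.4, 2, 1, 7.2, -6.3, 1.4, 2.33, 1]' | python3 steer.py; echo '[0, 0, 0, 0, 1]' | python3 steer.py >/dev/null
cat > /tmp/w.py <<'E'
import sys; sys.path.insert(0,'.')
from cell import env
from h import *
i=env.camera_info("wrist"); s=env.state(); p,d=env.read_camera("wrist")
cv2.imwrite(f"pics/{sys.argv[1]}.png",p[:,:,::-1])
P=cloud(i,d).reshape(-1,3); zlo,zhi=map(float,sys.argv[2:4]); c=np.array([float(a) for a in sys.argv[4:6]])
g=P[(np.hypot(*(P[:,:2]-c).T)<45)&(P[:,2]>zlo)&(P[:,2]<zhi)]
print("blob z",np.percentile(g[:,2],[5,50,95]).round(1),"ctr",((g.min(0)+g.max(0))/2).round(1),"circle",cv2.minEnclosingCircle(g[:,:2].astype(np.float32)),len(g))
E
python3 /tmp/w.py w1 45 65 573.8 -16.2; python3 /tmp/d.py 573.8 -16.2 200 -0.185
```

```text
t: 1.77
eef_pos: [573.3, -17.1, 199.7]
tcp_rot: [-3.142, 0.001, -0.188]
ft_force: [-0.4, -0.5, -0.3]
opening: 1.001
grip_force: 0.0
blob z [48.7 50.  51.2] ctr [574.2 -17.7  48.8] circle ((574.00634765625, -18.15696907043457), 22.161109924316406) 2155
t 1.9 [572.6 -18.7 200.3] [ 3.1414e+00  7.0000e-04 -1.8330e-01] j6 1.61
delta [ 0.7 -2.7  0.3] turn 0.002
```

View pics/w1.png

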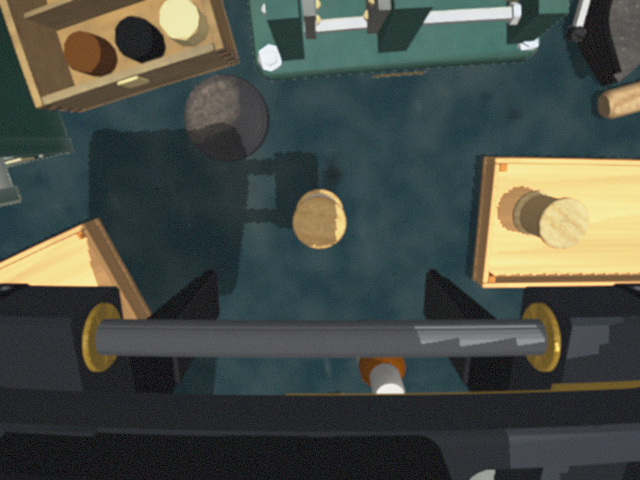

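The wrist view shows the loose spool's top at (320,218), between the open fingers in plan. Its top is at z = 50 with radius 22 mm, as given, and its centre is (574.1,-17.9). I'm going down to grasp it.

In the tool's units: -1 mm is -0.1, 1 mm is 0.1.

```bash
echo '[0.1, -0.1, 3, 0, 1, 0.1, -0.1, 6.5, 0, 1, 0.1, -0.1, 10, 0, 1, 0.1, -0.1, 13, 0, 1, 0.1, -0.1, 15.5, 0, 1]' | python3 steer.py; echo '[0, 0, 1.5, 0, 1, 0, 0, 2.5, 0, 1, 0, 0, 3, 0, 1, 0, 0, 3, 0, 0.6, 0, 0, 3, 0, 0.3]' | python3 steer.py;echo '[0, 0, 0, 0, 0.2, 0, 0, 0, 0, 0.2, 0, 0, 0, 0, 0.2, 0, 0, 0, 0, 0.2, 0, 0, 0, 0, 0.2]' | python3 steer.py; python3 /tmp/d.py 574 -18 14 -0.185
```

```text
t: 2.32
eef_pos: [573.1, -18.7, 43.6]
tcp_rot: [3.141, 0.001, -0.183]
ft_force: [0.8, -0.3, -1.0]
opening: 0.999
grip_force: 0.0
t: 2.73
eef_pos: [574.2, -18.5, 16.3]
tcp_rot: [3.142, -0.001, -0.185]
ft_force: [0.5, 0.2, 0.6]
opening: 0.908
grip_force: 0.0
t: 3.15
eef_pos: [574.0, -18.3, 16.0]
tcp_rot: [3.142, -0.001, -0.185]
ft_force: [-0.3, 1.0, -0.5]
opening: 0.566
grip_force: 0.0
t 3.15 [574.  -18.3  16. ] [ 3.1415e+00 -6.0000e-04 -1.8510e-01] j6 1.61
delta [-0.1 -0.3  2. ] turn -0.0
```

```bash
echo '[0, 0, 0, 0, 0.2, 0, 0, 0, 0, 0.2, 0, 0, 0, 0, 0.2, 0, 0, 0, 0, 0.2, 0, 0, 0, 0, 0.2]' | python3 steer.py; echo '[0, 0, -0.8, 0, 0.2, 0, 0, -2.5, 0, 0.2, 0, 0, -5, 0, 0.2, 0, 0, -7.5, 0, 0.2, 0, 0, -10, 0, 0.2]' | python3 steer.py; python3 /tmp/d.py 509.1 -321.6 116 -0.185
```

```text
t: 3.57
eef_pos: [574.0, -18.3, 15.7]
tcp_rot: [3.142, -0.0, -0.185]
ft_force: [-0.6, 0.7, 2.9]
opening: 0.457
grip_force: 30.0
t: 3.98
eef_pos: [573.6, -18.2, 117.0]
tcp_rot: [3.141, 0.001, -0.185]
ft_force: [-0.1, 0.1, 0.7]
opening: 0.459
grip_force: 30.0
t 3.9833 [573.6 -18.2 117. ] [ 3.1414e+00  6.0000e-04 -1.8520e-01] j6 1.61
delta [ -7.5 310.    1. ] turn -0.0
```

In the tool's units: 55 mm is 5.5, 20 mm is 2.

```bash
echo '[-0.1, 2, 0, 0, 0.2, -0.2, 5.5, 0, 0, 0.2, -0.3, 9.2, 0, 0, 0.2, -0.4, 13, 0, 0, 0.2, -0.5, 16.8, 0, 0, 0.2]' | python3 steer.py; echo '[-0.1, 3.6, 0, 0, 0.2, -0.2, 7.2, 0, 0, 0.2, -0.2, 10.7, 0, 0, 0.2, -0.2, 13, 0, 0, 0.2, -0.2, 14.2, 0, 0, 0.2]' | python3 steer.py;  echo '[0, 0, 0, 0, 0.2]' | python3 steer.py >/dev/null
cat > /tmp/t.py <<'E'
import sys; sys.path.insert(0,'.')
from cell import env
from h import *
i=env.camera_info("wrist"); p,d=env.read_camera("wrist")
cv2.imwrite(f"pics/{sys.argv[1]}.png",p[:,:,::-1])
P=cloud(i,d); c=np.array([float(a) for a in sys.argv[2:4]]); yw=float(sys.argv[4])
q=(P[...,:2]-c)@np.array([[np.cos(yw),-np.sin(yw)],[np.sin(yw),np.cos(yw)]])
z=P[...,2]; b=(np.abs(q[...,0])<80)&(np.abs(q[...,1])<135)
r=q[b&(z>21)&(z<29)]; print("rim in tray frame x",np.percentile(r[:,0],[1,99]).round(1),"y",np.percentile(r[:,1],[1,99]).round(1))
f=b&(np.abs(q[...,0])<45)&(np.abs(q[...,1])<100)&(z<20)
print("floor z",np.percentile(z[f],[10,50,90]).round(1),"floor y range",np.percentile(q[f][:,1],[1,99]).round(1))
o=b&(z>42)&(z<60)&(q[...,1]>20); 
if o.any(): print("standing: ",np.median(P[o],axis=0).round(1))
E
python3 /tmp/t.py w2 517.4 -277.4 -0.185; python3 /tmp/d.py 509.1 -321.6 22 -0.185
```

```text
t: 4.4
eef_pos: [537.4, -183.8, 116.2]
tcp_rot: [3.141, -0.0, -0.185]
ft_force: [0.6, -0.5, -1.5]
opening: 0.459
grip_force: 30.0
t: 4.82
eef_pos: [509.1, -324.4, 115.9]
tcp_rot: [3.141, -0.0, -0.188]
ft_force: [-0.7, 0.1, -0.4]
opening: 0.459
grip_force: 30.0
rim in tray frame x [-44.7  60.8] y [-116.1  112.5]
floor z [4.2 5.1 6.1] floor y range [-98.4  96.7]
standing:  [ 537.9 -220.9   54.9]
t 4.95 [ 509.6 -321.9  115.6] [-3.1414e+00  3.0000e-04 -1.8680e-01] j6 1.08
delta [-0.5 -0.2 93.6] turn -0.002
```

View pics/w2.png

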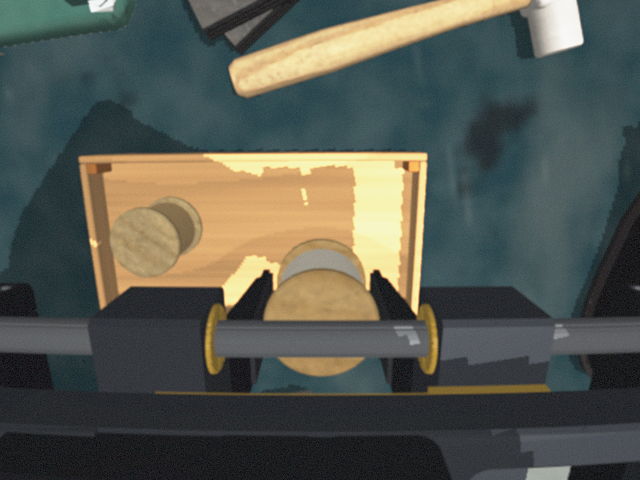

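The view shows the spool held upright, with its top at (322,320), over the free half of the tray. The tray's own spool is at (148,240). The tray floor reads z = 5.1 and the rim edges match the tray's size. I'm lowering it and will open the fingers only partway.

In the tool's units: 86 mm is 8.6, 78 mm is 7.8.

```bash
echo '[0, 0, 2, 0, 0.2, 0, 0, 4.5, 0, 0.2, 0, 0, 6.5, 0, 0.2, 0, 0, 7.8, 0, 0.2, 0, 0, 8.6, 0, 0.2]' | python3 steer.py; echo '[0, 0, 0.4, 0, 0.2, 0, 0, 0.8, 0, 0.2, 0, 0, 0.85, 0, 0.2, 0, 0, 0.85, 0, 0.2, 0, 0, 0.85, 0, 0.2]' | python3 steer.py; echo '[0, 0, 0, 0, 0.65, 0, 0, 0, 0, 0.65, 0, 0, 0, 0, 0.65, 0, 0, 0, 0, 0.65, 0, 0, 0, 0, 0.65]' | python3 steer.py
```

```text
t: 5.37
eef_pos: [509.9, -319.4, 28.2]
tcp_rot: [-3.14, 0.002, -0.184]
ft_force: [-0.8, -0.0, -0.0]
opening: 0.457
grip_force: 30.0
t: 5.78
eef_pos: [510.2, -321.8, 21.9]
tcp_rot: [3.141, -0.001, -0.185]
ft_force: [0.8, 0.1, -0.0]
opening: 0.457
grip_force: 30.0
t: 6.2
eef_pos: [509.9, -321.7, 21.3]
tcp_rot: [3.141, -0.0, -0.185]
ft_force: [-0.6, 0.1, -0.4]
opening: 0.642
grip_force: 0.0
```

In the tool's units: -146 mm is -14.6, -108 mm is -10.8.

```bash
echo '[0, 0, -1, 0, 0.65, 0, 0, -3.5, 0, 0.65, 0, 0, -7, 0, 0.65, 0, 0, -10.8, 0, 0.65, 0, 0, -14.6, 0, 0.65]' | python3 steer.py;echo '[0, 0, 0, 0, 0.8]' | python3 steer.py >/dev/null; python3 /tmp/t.py w3 517.4 -277.4 -0.185;python3 /tmp/w.py w3b 50 65 509.5 -321.7; python3 /tmp/d.py 430 -48 170 0.208
```

```text
t: 6.62
eef_pos: [509.6, -321.4, 169.3]
tcp_rot: [-3.141, 0.0, -0.185]
ft_force: [-0.7, 0.2, -0.6]
opening: 0.651
grip_force: 0.0
rim in tray frame x [-59.   60.5] y [-115.9  112.6]
floor z [4.1 5.1 6.2] floor y range [-98.4  97.6]
standing:  [ 537.4 -220.2   55. ]
blob z [53.8 55.  56.1] ctr [ 510.3 -322.7   54.1] circle ((510.01470947265625, -323.1451721191406), 22.157052993774414) 2627
t 6.8 [ 510.3 -321.9  169.2] [ 3.1398 -0.0032 -0.1852] j6 1.08
delta [-129.3 -254.4   -1.6] turn -0.393
```

View pics/w3.png

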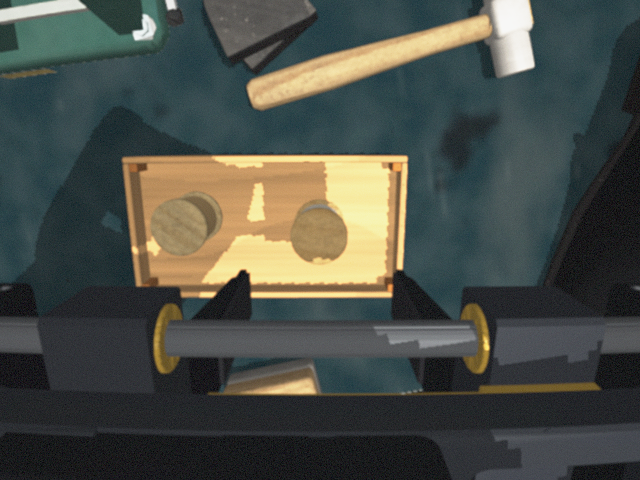

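The white spool stands upright at (320,232) beside the tan one at (185,222), with its top level at z = 55. Next is the bottle.

```bash
echo '[-0.8, -1.6, 0, 0, 0.9, -2.5, -4.9, 0, 0, 0.9, -4.2, -8.3, 0, 0, 0.9, -5.9, -11.6, 0, 0, 0.9, -7.6, -15, 0, 0, 0.9]' | python3 steer.py; echo '[-1.6, -3.2, 0, -0.5, 0.9, -3.2, -6.3, 0, -1, 0.9, -4.5, -8.8, 0, -1.5, 0.9, -5.3, -10.4, 0, -1.965, 0.9, -5.3, -10.4, 0, -1.965, 0.9]' | python3 steer.py; echo '[0, 0, 0, 0, 0.9]' | python3 steer.py >/dev/null
python3 /tmp/w.py w4 82 100 430 -48; python3 /tmp/d.py 430 -48 61 0.208
```

```text
t: 7.22
eef_pos: [461.3, -158.6, 165.9]
tcp_rot: [-3.141, 0.002, -0.186]
ft_force: [0.8, -0.5, 0.7]
opening: 0.898
grip_force: 0.0
t: 7.63
eef_pos: [428.0, -45.6, 166.3]
tcp_rot: [-3.14, 0.003, 0.215]
ft_force: [1.0, -0.9, -0.6]
opening: 0.898
grip_force: 0.0
blob z [87.4 91.8 93. ] ctr [430.6 -49.5  88. ] circle ((430.63037109375, -49.42021942138672), 13.429336547851562) 1303
t 7.7667 [429.9 -48.4 166.7] [-3.1414e+00  8.0000e-04  2.0630e-01] j6 1.1
delta [  0.2  -0.4 105.7] turn -0.002
```

View pics/w4.png

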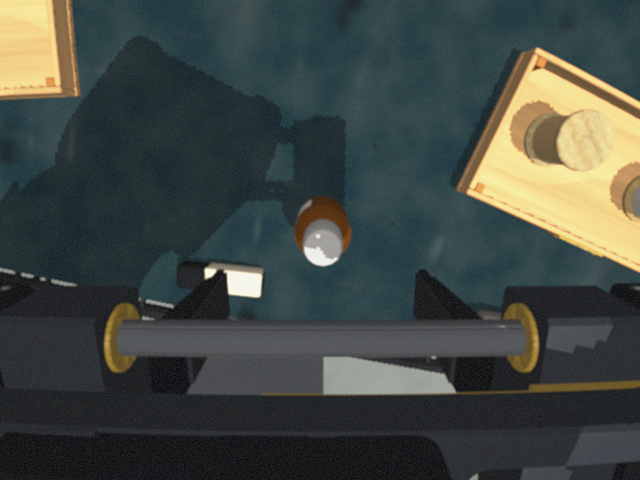

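The bottle's cap is at (322,243), inside the finger span. Its top is at z = 92 with radius 13.4 mm, which matches the sizes given, and its centre is (430.6,-49.4). I'll grip the cap with the TCP at z ≈ 62.

```bash
echo '[0.05, 0.1, 2.2, 0, 0.7, 0.05, 0.1, 5.2, 0, 0.7, 0.05, 0.1, 7.8, 0, 0.7, 0.05, 0.1, 9.5, 0, 0.7, 0.05, 0.1, 10.5, 0, 0.7]' | python3 steer.py; echo '[0, 0, 0, 0, 0.5, 0, 0, 0, 0, 0.1, 0, 0, 0, 0, 0.1, 0, 0, 0, 0, 0.1, 0, 0, 0, 0, 0.1]' | python3 steer.py; echo '[0, 0, 0, 0, 0.1, 0, 0, 0, 0, 0.1, 0, 0, 0, 0, 0.1, 0, 0, 0, 0, 0.1, 0, 0, 0, 0, 0.1]' | python3 steer.py; python3 /tmp/d.py 535.6 251.5 160 0.208
```

```text
t: 8.18
eef_pos: [430.1, -50.1, 59.8]
tcp_rot: [-3.14, 0.003, 0.204]
ft_force: [0.2, -0.1, -1.3]
opening: 0.702
grip_force: 0.0
t: 8.6
eef_pos: [431.0, -49.4, 62.8]
tcp_rot: [3.141, -0.001, 0.207]
ft_force: [0.6, -0.2, 0.8]
opening: 0.406
grip_force: 0.0
t: 9.02
eef_pos: [430.8, -49.1, 62.4]
tcp_rot: [3.141, -0.001, 0.208]
ft_force: [0.5, 0.3, 6.4]
opening: 0.276
grip_force: 30.0
t 9.0167 [430.8 -49.1  62.4] [ 3.1412e+00 -7.0000e-04  2.0790e-01] j6 1.1
delta [ 164.6 -272.5  -97.6] turn -0.0
```

In the tool's units: -98 mm is -9.8, -74 mm is -7.4.

```bash
echo '[0, 0, -0.8, 0, 0.1, 0, 0, -2.4, 0, 0.1, 0, 0, -4.8, 0, 0.1, 0, 0, -7.4, 0, 0.1, 0, 0, -9.8, 0, 0.1]' | python3 steer.py; echo '[1, -1.6, 0, 0, 0.1, 2.7, -4.4, 0, 0, 0.1, 4.6, -7.5, 0, 0, 0.1, 6.5, -10.7, 0, 0, 0.1, 8.4, -13.9, 0, 0, 0.1]' | python3 steer.py; echo '[1.9, -3.1, 0, 0, 0.1, 3.8, -6.2, 0, 0, 0.1, 5.6, -9.3, 0, 0, 0.1, 7.1, -11.8, 0, 0, 0.1, 8, -13.3, 0, 0, 0.1]' | python3 steer.py; echo '[0, 0, 0, 0, 0.1, 0, 0, 0, 0, 0.1]' | python3 steer.py 
python3 /tmp/t.py w5 526.4 295.6 0.208; python3 /tmp/d.py 535.6 251.5 68.2 0.208
```

```text
t: 9.43
eef_pos: [430.2, -49.0, 161.7]
tcp_rot: [-3.141, 0.001, 0.208]
ft_force: [0.2, -0.1, -0.6]
opening: 0.275
grip_force: 30.0
t: 9.85
eef_pos: [484.2, 105.8, 160.7]
tcp_rot: [3.141, -0.0, 0.207]
ft_force: [0.8, -0.7, -0.9]
opening: 0.274
grip_force: 30.0
t: 10.27
eef_pos: [535.2, 253.7, 160.3]
tcp_rot: [-3.141, -0.0, 0.21]
ft_force: [0.4, 0.0, -1.8]
opening: 0.274
grip_force: 30.0
t: 10.43
eef_pos: [534.4, 251.3, 160.0]
tcp_rot: [3.141, 0.001, 0.209]
ft_force: [-1.0, 0.1, -1.2]
opening: 0.275
grip_force: 30.0
rim in tray frame x [-58.3  59.9] y [-115.7  112.9]
floor z [4.1 5.  6. ] floor y range [-98.5  96.8]
standing:  [525.6 343.1  51.7]
t 10.4833 [534.4 250.6 160.1] [3.1412e+00 1.0000e-03 2.0840e-01] j6 1.69
delta [ 1.5 -0.7 91.8] turn 0.0
```

View pics/w5.png

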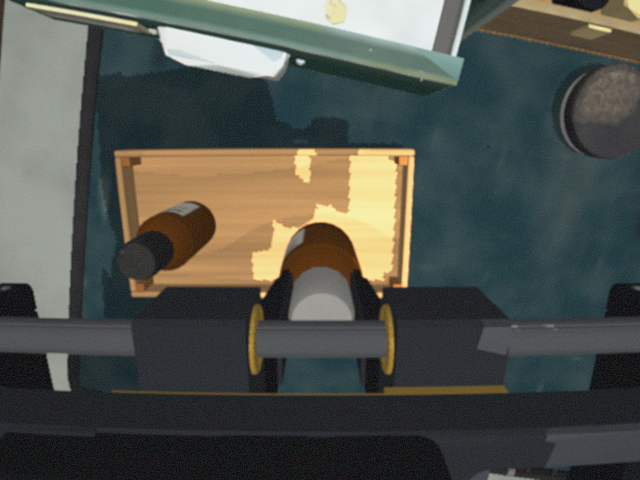

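The bottle hangs upright, with its cap at (322,290), over the free half. The tray's own bottle is at (165,240), and the tray floor reads z = 5.0. The drawer front is clear of the gripper. I'm lowering the bottle.

In the tool's units: 62 mm is 6.2, -1 mm is -0.1.

```bash
echo '[0.1, -0.1, 1.8, 0, 0.1, 0.1, -0.1, 4.2, 0, 0.1, 0.1, -0.1, 6.2, 0, 0.1, 0.1, -0.1, 7.6, 0, 0.1, 0.1, -0.1, 8.4, 0, 0.1]' | python3 steer.py; echo '[0, 0, 0.4, 0, 0.1, 0, 0, 0.75, 0, 0.1, 0, 0, 0.83, 0, 0.1, 0, 0, 0.83, 0, 0.1, 0, 0, 0.83, 0, 0.1]' | python3 steer.py; python3 /tmp/d.py 535.6 251.5 67.4 0.208
```

```text
t: 10.9
eef_pos: [534.9, 250.6, 74.8]
tcp_rot: [3.141, 0.002, 0.206]
ft_force: [-1.0, -0.4, -1.6]
opening: 0.271
grip_force: 30.0
t: 11.32
eef_pos: [536.1, 252.1, 68.5]
tcp_rot: [-3.142, -0.001, 0.208]
ft_force: [-0.3, 0.2, -1.5]
opening: 0.272
grip_force: 30.0
t 11.3167 [536.1 252.1  68.5] [-3.1416e+00 -1.1000e-03  2.0780e-01] j6 1.69
delta [-0.6  0.5  1.1] turn -0.0
```

In the tool's units: 1.2 mm is 0.12, 0.6 mm is 0.06.

```bash
echo '[0, 0, 0.06, 0, 0.1, 0, 0, 0.12, 0, 0.1, 0, 0, 0.12, 0, 0.1]' | python3 steer.py; echo '[0, 0, 0, 0, 0.6, 0, 0, 0, 0, 0.6, 0, 0, 0, 0, 0.6, 0, 0, 0, 0, 0.6, 0, 0, 0, 0, 0.6]' | python3 steer.py; echo '[0, 0, 0, 0, 0.6, 0, 0, -0.8, 0, 0.6, 0, 0, -3.5, 0, 0.6, 0, 0, -7, 0, 0.6, 0, 0, -10.8, 0, 0.6]' | python3 steer.py; echo '[-0.8, 0, 0, 0, 0.6, -2, 0, 0, 0, 0.6, -3, 0, 0, 0, 0.6, -3, 0, 0, 0, 0.6, -3, 0, 0, 0, 0.6]' | python3 steer.py
python3 /tmp/w.py w6 85 105 536 252; python3 /tmp/t.py w6 526.4 295.6 0.208
python3 - <<'E'
from cell import env
import cv2,numpy as np
from h import *
p,d=env.read_camera("scene"); cv2.imwrite("pics/scene1.png",p[:,:,::-1])
P=cloud(env.camera_info("scene"),d).reshape(-1,3)
for n,c in{"tbottle":(511,356),"lbottle":(536,252),"lspool":(510,-322),"tspool":(537,-219)}.items():
    g=P[(np.hypot(*(P[:,:2]-c).T)<35)&(P[:,2]>30)&(P[:,2]<130)]
    zt=np.percentile(g[:,2],98); h=g[g[:,2]>zt-4]; print(n,zt.round(1),((h.min(0)+h.max(0))/2).round(1))
E
```

```text
t: 11.57
eef_pos: [536.1, 252.3, 67.5]
tcp_rot: [-3.141, -0.002, 0.208]
ft_force: [-0.6, -0.5, 5.9]
opening: 0.273
grip_force: 30.0
t: 11.98
eef_pos: [535.7, 252.0, 66.5]
tcp_rot: [3.141, 0.0, 0.208]
ft_force: [0.1, -0.1, 0.4]
opening: 0.562
grip_force: 0.0
t: 12.4
eef_pos: [535.1, 251.8, 175.5]
tcp_rot: [3.141, 0.002, 0.208]
ft_force: [0.6, 0.0, -0.0]
opening: 0.601
grip_force: 0.0
t: 12.82
eef_pos: [506.2, 245.9, 174.7]
tcp_rot: [3.141, 0.0, 0.208]
ft_force: [1.2, 0.2, -0.4]
opening: 0.601
grip_force: 0.0
blob z [92.9 96.8 98. ] ctr [536.  251.9  92.6] circle ((535.772216796875, 251.6065673828125), 13.439420700073242) 1325
rim in tray frame x [-59.5  59.8] y [-115.8  112.7]
floor z [4. 5. 6.] floor y range [-98.5  96.9]
standing:  [522.6 340.7  51. ]
tbottle 114.1 [510.2 357.  112.9]
lbottle 100.0 [534.6 252.2  98.7]
lspool 59.0 [ 510.  -320.6   57.4]
tspool 58.5 [ 536.1 -218.3   56.9]
```

View pics/w6.png

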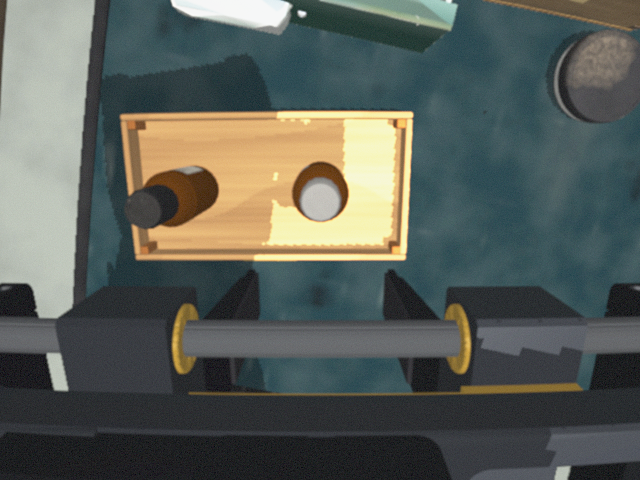

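View pics/scene1.png

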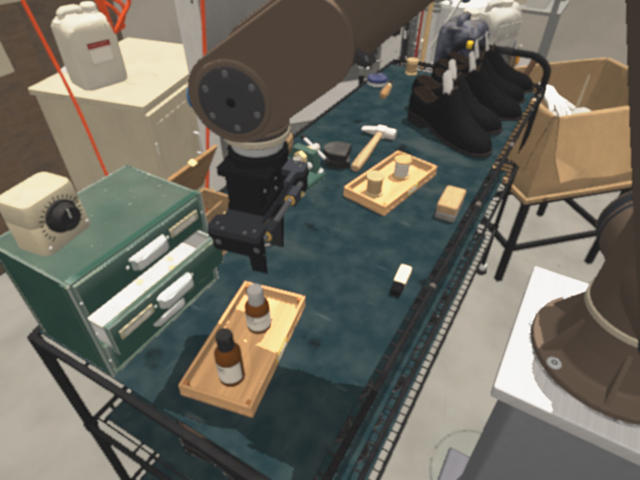

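In the wrist view the grey-capped bottle stands upright at (320,198) beside the black-capped one at (150,207). The scene view shows both pairs in their trays, at (243,330) and (388,175), with the gripper clear.

```bash
python3 -c "
from cell import env
print(env.job_done())"
```

```text
the job is handed in; nothing more can be done
None
```

The job is handed in: the white spool stands upright in the spool tray and the grey-capped bottle upright in the bottle tray, each beside its own kind, after about 13 s of robot time; the spool and bottle already in the trays kept their measured positions, and I did not touch the wax stick, felt block or tin.

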